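Shake-test an air-line valve

TASK

Before the blue air-line valve goes back on the sander, check that its shuttle is free: lift it off the bench and shake it gently to and fro along its length until the loose shuttle inside has knocked against each end at least four times. Then lay it in the middle of the green mat, bleed screw upward, and let go; do not throw or drop it, and leave the green valve where it is.

Things in the scene. Friction and masses are not known exactly. Their poses are not given: they have to be found in the camera images.
- blue_valve: in-line air valve: square blue body 90 long, 40 wide, 40 high, a stepped steel and brass nipple (dia 32 and 24) on each end, 120 overall; brass bleed screw (5 high) on top. Sealed, 0.3-0.5 kg. Origin: centre of its underside; x along its length, z up. Grip from above across the 40 mm width (y), at mid-length. Above 0.8 m/s is too rough; let go only within 20 mm of the mat.
- shuttle (a joint): hidden 60 g shuttle in the blue valve: place along the valve's x in m, from stop -0.010 to stop +0.010; slides from about 0.7 m/s2 or 4 degrees of slope. Level 60 mm strokes along the valve, 0.4 s each, throw it stop to stop; so does rocking the ends by 15 degrees. A knock counts within 4 mm of the stop, the valve's underside over 30 mm above the bench.
- mat: the green inspection mat on a thin wooden board, fixed to the bench: green face 220 x 220, 6 high; board edge 240 x 240, 4 high. Origin: centre of its underside, on the bench; x and y along its edges.
- green_valve: in-line air valve: square green body 90 long, 40 wide, 40 high, a stepped steel and brass nipple (dia 32 and 24) on each end, 120 overall; brass bleed screw (5 high) on top; about 0.32 kg, same frame as the blue valve. To be left where it lies: not part of this job.
Mind the look-alikes: they are no part of the job. Of the things like the blue_valve, leave any that is red; of the rest the larger one is meant.

How it is judged:
By the outcome, as a careful person would: the job done as asked, in the order asked, and still so for the second after the job is handed in, with the robot touching nothing.
It also fails if it takes over 46 s, if anything falls off the work surface, if the arm or the gripper's body presses on something with over 40 N, if the wrist force passes 120 N, or if a joint passes its speed limit or range.

ROBOT

A 6-joint arm with a two-finger parallel gripper is mounted at the origin on the work surface. World frame = base frame: x ahead of the robot, y to its left, z up, the work surface at z = 0. Lengths are in m, angles in rad, forces in N, time in s.
With the tool pointing down it reaches from about 0.375 to 0.975 m from the base axis. Payload 3.8 kg.
Tool frame: the origin (TCP) lies on the centre line of the jaws, within the pads' length; the fingertips stand 25 mm ahead of it and the grasp point (between the pads) lies 6 mm ahead of it; z points along the fingers, y is the line along which they close (so a half turn about z gives the same grasp; the last joint's range is limited). The gripper opens to 88 mm and grips with 3 to 60 N. Pads are 18 mm wide; open, the fingers measure 123 mm over their backs; the gripper's body (75 mm by 187 mm) begins 45 mm behind the grasp point.
Start: joints at [-1.337, 0.264, 1.604, -0, 1.274, -0.037], TCP at [0.181, -0.65, 0.264] pointing down, gripper open.
Joint ranges: [-2.63, 2.63], [-0.94, 2.18], [0.31, 2.57], [-1.31, 4.45], [0, 2.66], [-2.55, 2.55]. Speed limits (rad/s): [2.57, 2.57, 3.14, 3.14, 3.14, 3.14].

INTERFACE

Orientations are given as a unit quaternion [w, x, y, z].
In Python, from plant import bot gives the robot as it stands. The module is installed in compiled form; this text tells all that it offers. Calls block until the motion is done:
- bot.move_pose(position, orientation): joint-space move of the TCP to a pose.
- bot.line_to(position, frame=None, feed=0.15): straight line of the TCP; frame=None keeps the orientation; feed is the mean speed in m/s.
- bot.move_j(angles): joint-space move.
- bot.let_go() and bot.gripper_close(f_grip=None): open the fingers fully, or close them until they stop; f_grip is the grip in N (None keeps the last).
- bot.dwell(seconds).
- bot.inverse_kinematics(position, orientation): joint angles nearest the present ones, or None.
- bot.state(): the state.
- bot.read_camera(name): name is "scene" or "top" or "wrist"; returns the picture (480x640x3 uint8, blue, green, red); there is no depth.
- bot.camera_params(name): a dict with "mtx" (3x3 intrinsics, pixels), "rvec" (rotation vector, rad) and "tvec" (3), from world to camera coordinates, as OpenCV has them. Camera axes: x right, y down, z forward; pixel columns grow to the right and rows downward; lengths in m; the calibration is good to about 2 mm. A picture is of the moment at which its call begins: read the wrist's pose just before it. camera_params takes no time and is no camera call; for the wrist camera it gives the pose at the moment of the call.
A pose or a line that the arm cannot do raises bot.IKError and nothing moves.
- bot.finish_job(): hands the job in; it is judged then, once.
The state is a dict: "time": time; "q": joint angles; "qd": joint speeds; "effort": joint torques, N m; "eef_pos": TCP position; "ee_rot": TCP orientation; "wrist_force": force on the tool from outside, world axes, zero at the start; "ft_torque": the same for the moment, N m; "grip_width": finger opening in m; "grip_force": force on a finger pad.
Only numpy, scipy, OpenCV 4.12 (cv2) and the standard library are available. Lean on these libraries where they do the work, as an engineer would, in place of code of your own. Each camera call takes 0.05 s, during which the arm holds its last target. There are 200 camera calls.

## Working session

There is one attempt and no reset: what is moved stays moved. The work goes in short steps, each a Python script; the robot and the scene stay as the last script left them, time stands still between calls to the robot, and variables do not carry over. Pictures are saved under pics/ and viewed, at most 10 in all, crops included, and the job is handed in when it is done.

```bash
mkdir -p pics; python3 - <<'E'
from plant import bot
import cv2
for n in("top","scene"):
    cv2.imwrite(f"pics/{n}0.png",bot.read_camera(n)); p=bot.camera_params(n); print(n,p)
print(bot.state()["time"],bot.state()["ee_rot"])
E
```

```text
top {'mtx': array([[502.77903219,   0.        , 315.0650359 ],
       [  0.        , 502.77903219, 228.05457746],
       [  0.        ,   0.        ,   1.        ]]), 'rvec': array([ 2.12318635, -2.18399959,  0.09306266]), 'tvec': array([0.03534846, 0.53398647, 0.734456  ])}
scene {'mtx': array([[478.30589023,   0.        , 309.65309552],
       [  0.        , 478.30589023, 236.07996206],
       [  0.        ,   0.        ,   1.        ]]), 'rvec': array([ 1.58018087,  2.09733248, -0.73725027]), 'tvec': array([ 0.14352814, -0.35078135,  1.16561081])}
0.1 [-1.00129037e-03  9.90849236e-01  1.34969550e-01 -9.59622152e-05]
```

View pics/top0.png

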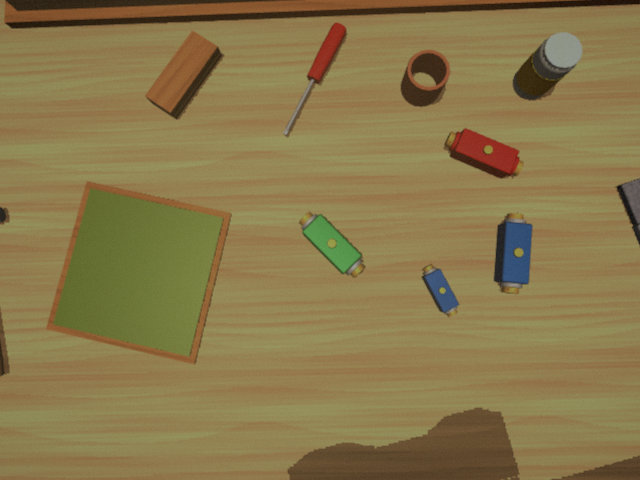

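View pics/scene0.png

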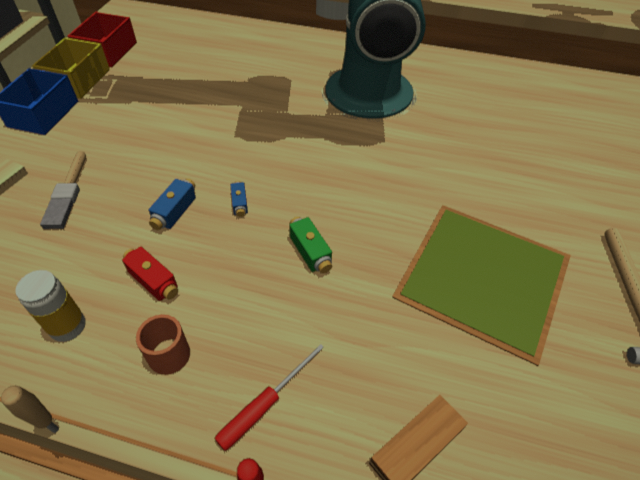

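The top view shows three valves besides the green one (332,244): the large blue one (515,253), a small blue one (441,290) and a red one (487,152). The red one is excluded, and of the two blue ones the larger, at (515,253), is meant. The mat is centred near (140,272). Next I'll localise these and check an enlarged crop.

```bash
cat > h.py <<'E'
import cv2, numpy as np
from plant import bot
def ray(n,uv,z):
    p=bot.camera_params(n); R=cv2.Rodrigues(p["rvec"])[0]; C=-R.T@p["tvec"].ravel()
    u=cv2.undistortPoints(np.float64(uv).reshape(-1,1,2),p["mtx"],None).reshape(-1,2)
    d=np.c_[u,np.ones(len(u))]@R
    return C+d*((np.asarray(z)-C[2])/d[:,2])[:,None]
def proj(n,P):
    p=bot.camera_params(n); return cv2.projectPoints(np.float64(P).reshape(-1,1,3),p["rvec"],p["tvec"],p["mtx"],None)[0].reshape(-1,2)
def blob(m,uv):
    k,l,s,c=cv2.connectedComponentsWithStats(m.astype(np.uint8)); i=l[uv[1],uv[0]]
    assert i>0; return (l==i).astype(np.uint8),c[i]
E
python3 - <<'E'
from h import *
im={n:cv2.imread(f"pics/{n}0.png") for n in("top","scene")}
hsv={n:cv2.cvtColor(im[n],cv2.COLOR_BGR2HSV) for n in im}
for n,uv,muv in(("top",(509,253),(140,272)),("scene",(180,190),(490,280))):
    H=hsv[n]; 
    blue=(abs(H[...,0].astype(int)-110)<15)&(H[...,1]>120)
    b,c=blob(blue,uv); print(n,"hsv",H[uv[1],uv[0]],"blue",c,b.sum())
    # screw: brass pixels enclosed in hull of blue
    hull=np.zeros_like(b); ct=cv2.findContours(b,0,2)[0]; cv2.drawContours(hull,[max(ct,key=len)],-1,1,-1)
    s=cv2.erode(hull,np.ones((3,3)))*(1-b); ys,xs=np.nonzero(s); sc=[xs.mean(),ys.mean()]
    print(" screw px",sc,len(xs),"world",ray(n,[sc],[.044]).round(4))
    g,mc=blob(cv2.morphologyEx(((abs(H[...,0].astype(int)-H[muv[1],muv[0],0])<6)&(H[...,1]>150)).astype(np.uint8),cv2.MORPH_OPEN,np.ones((5,5))),muv)
    q=cv2.approxPolyDP(cv2.convexHull(cv2.findContours(g,0,2)[0][0]),8,True)[:,0]
    W=ray(n,q,[.006]*len(q)); print(" mat",q.tolist(),W.round(4).tolist(),"centre",W.mean(0).round(4),"edges",np.linalg.norm(W-np.roll(W,1,0),axis=1).round(4))
    if n=="top":
        v=H[...,2]; print("V", v[253,495:535], v[240,495:535])
a=cv2.resize(im["top"][200:330,410:550],None,fx=4,fy=4,interpolation=2); b=cv2.resize(im["scene"][160:250,130:200],None,fy=520/90,fx=520/90*.5,interpolation=2)
b=cv2.resize(im["scene"][165:240,135:205],(200,520*0+214)); pad=np.zeros((520,200,3),np.uint8); pad[:214]=b
cv2.imwrite("pics/crop1.png",np.hstack([a,pad]))
E
```

```text
top hsv [107 149 116] blue [516.5433526  252.51734104] 1384
 screw px [np.float64(518.020618556701), np.float64(252.01030927835052)] 97 world [[ 0.489  -0.2771  0.044 ]]Traceback (most recent call last):
  File "<stdin>", line 12, in <module>
  File "h.py", line 12, in blob
    assert i>0; return (l==i).astype(np.uint8),c[i]
           ^^^
AssertionError
```

```bash
python3 - <<'E'
from h import *
im={n:cv2.imread(f"pics/{n}0.png") for n in("top","scene")}
for n,uv,muv in(("top",(509,253),(140,272)),("scene",(180,190),(490,280))):
    H=cv2.cvtColor(im[n],cv2.COLOR_BGR2HSV).astype(int)
    print(n,"mat hsv",H[muv[1],muv[0]])
    g,mc=blob(cv2.morphologyEx((abs(H-cv2.blur(H.astype(np.uint8),(9,9))[muv[1],muv[0]].astype(int))<[6,60,50]).all(2).astype(np.uint8),cv2.MORPH_OPEN,np.ones((3,3))),muv)
    q=cv2.approxPolyDP(cv2.convexHull(max(cv2.findContours(g,0,2)[0],key=len)),8,True)[:,0]
    W=ray(n,q,[.006]*len(q)); print(" mat",q.tolist(),W.round(4).tolist(),"centre",W.mean(0).round(4),"edges",np.linalg.norm(W-np.roll(W,1,0),axis=1).round(4))
    blue=(abs(H[...,0]-110)<15)&(H[...,1]>110)
    b,c=blob(blue,uv)
    hull=np.zeros_like(b); ct=cv2.findContours(b,0,2)[0]; cv2.drawContours(hull,[max(ct,key=len)],-1,1,-1)
    s=cv2.erode(hull,np.ones((3,3)))*(1-b); ys,xs=np.nonzero(s); sc=[xs.mean(),ys.mean()]
    print(" blue",b.sum()," screw px",sc,len(xs),"world",ray(n,[sc],[.044]).round(4))
    # top face: bright blue
    top=b*(H[...,2]>np.percentile(H[...,2][b>0],40)); 
    print(" V quantiles",np.percentile(H[...,2][b>0],[5,20,35,50,65,80,95]))
    r=cv2.minAreaRect(max(cv2.findContours(top.astype(np.uint8),0,2)[0],key=len)); bx=cv2.boxPoints(r); W=ray(n,bx,[.04]*4)
    print(" topbox",bx.tolist(),W[:,:2].round(4).tolist(),"edges",np.linalg.norm(W-np.roll(W,1,0),axis=1).round(4),"c",W.mean(0).round(4))
a=cv2.resize(im["top"][200:330,410:550],None,fx=4,fy=4,interpolation=2)
pad=np.zeros((520,200,3),np.uint8); pad[:214]=cv2.resize(im["scene"][165:240,135:205],(200,214))
cv2.imwrite("pics/crop1.png",np.hstack([a,pad]))
E
```

```text
top mat hsv [ 35 134 120]
 mat [[91, 189], [222, 218], [189, 354], [54, 323]] [[0.6108, 0.3773, 0.006], [0.5577, 0.1672, 0.006], [0.3487, 0.2195, 0.006], [0.4009, 0.4308, 0.006]] centre [0.4795 0.2987 0.006 ] edges [0.2166 0.2167 0.2154 0.2176]
 blue 1419  screw px [np.float64(518.1290322580645), np.float64(251.90322580645162)] 93 world [[ 0.4891 -0.2773  0.044 ]]
 V quantiles [102.  115.  117.  118.  119.  121.  123.1]
 topbox [[503.614990234375, 279.77435302734375], [507.3583984375, 223.6239013671875], [530.322998046875, 225.15484619140625], [526.57958984375, 281.3052978515625]] [[0.449, -0.2548], [0.5318, -0.2659], [0.5285, -0.2995], [0.4459, -0.288]] edges [0.0334 0.0835 0.0338 0.0834] c [ 0.4888 -0.2771  0.04  ]
scene mat hsv [ 37 156 106]
 mat [[445, 211], [562, 256], [533, 354], [402, 294]] [[0.3484, 0.2179, 0.006], [0.3987, 0.4284, 0.006], [0.6076, 0.3765, 0.006], [0.5564, 0.1678, 0.006]] centre [0.4778 0.2976 0.006 ] edges [0.214  0.2164 0.2153 0.2149]
 blue 1103  screw px [np.float64(169.89655172413794), np.float64(194.41379310344828)] 58 world [[ 0.4868 -0.2793  0.044 ]]
 V quantiles [ 42.  44.  48. 116. 119. 120. 122.]
 topbox [[148.36280822753906, 209.44248962402344], [179.08848571777344, 174.3274383544922], [192.2566375732422, 185.8495635986328], [161.5309600830078, 220.96461486816406]] [[0.5286, -0.3021], [0.4297, -0.289], [0.4513, -0.2516], [0.5469, -0.2667]] edges [0.0398 0.0998 0.0432 0.0968] c [ 0.4891 -0.2774  0.04  ]
```

View pics/crop1.png

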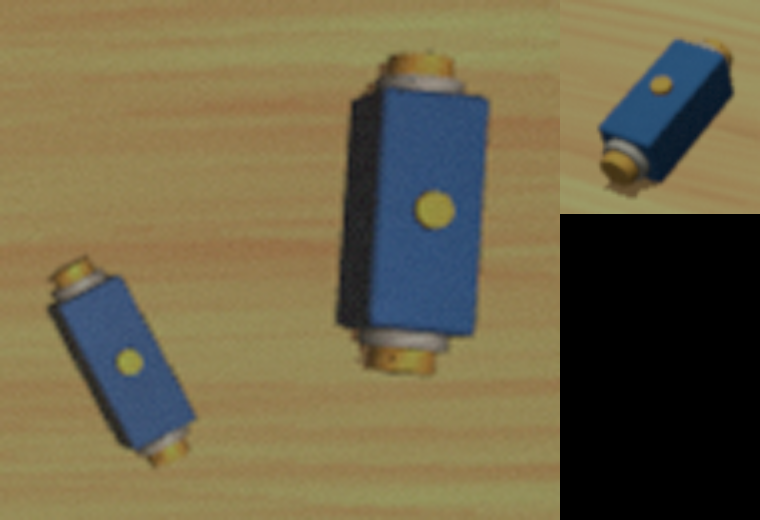

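The crop shows the large blue valve (crop 415,210) with its screw up and the small blue one (130,360), so the large one is confirmed. It is centred at about (0.489, -0.277) with yaw about -7.8°. The mat centre is at about (0.479, 0.298), and its measured edges of about 216 mm fit the given 220 mm. Next I'll grasp and lift.

```bash
cat >> h.py <<'E'
def down(deg): a=np.radians(deg)/2; return [0,float(np.cos(a)),float(np.sin(a)),0]
def st(t):
    s=bot.state(); print(t,"t",round(s["time"],2),"tcp",np.round(s["eef_pos"],4),"w",round(s["grip_width"],4),"gf",np.round(s["grip_force"],1),"F",np.round(s["wrist_force"],1),"T",np.round(s["ft_torque"],2),"q",np.round(s["q"],2))
E
python3 - <<'E'
from h import *
q=down(-7.8); c=[.489,-.2773]
print(bot.inverse_kinematics([.479,.298,.04],down(-14.3)))
bot.move_pose(c+[.13],q); st("above")
bot.line_to(c+[.031],feed=.12); st("down")
bot.gripper_close(40); st("closed")
bot.line_to(c+[.14],feed=.12); st("lifted")
cv2.imwrite("pics/lift.png",bot.read_camera("scene"))
E
```

```text
[ 5.12379482e-01  2.96386926e-01  2.02255664e+00 -4.44089210e-16
  8.22649086e-01  2.33275789e+00]
above t 1.93 tcp [ 0.4891 -0.2782  0.1305] w 0.0881 gf 0.0 F [ 0.6 -0.5  0.3] T [ 0.03  0.04 -0.03] q [-0.56  0.17  1.98 -0.    0.99  1.15]
down t 2.9 tcp [ 0.4896 -0.2778  0.0317] w 0.0881 gf 0.0 F [ 0.3 -0.3 -0.6] T [ 0.02 -0.02  0.06] q [-0.56  0.31  2.03  0.    0.8   1.15]
closed t 3.68 tcp [ 0.489  -0.2774  0.031 ] w 0.0396 gf 40.0 F [ 0.4 -0.7  1.2] T [-0.1   0.07 -0.03] q [-0.56  0.31  2.03 -0.    0.8   1.15]
lifted t 4.74 tcp [ 0.4882 -0.2768  0.1389] w 0.0399 gf 40.0 F [-0.4  0.  -3.6] T [ 0.03 -0.   -0.07] q [-0.56  0.16  1.97  0.    1.01  1.15]
```

View pics/lift.png

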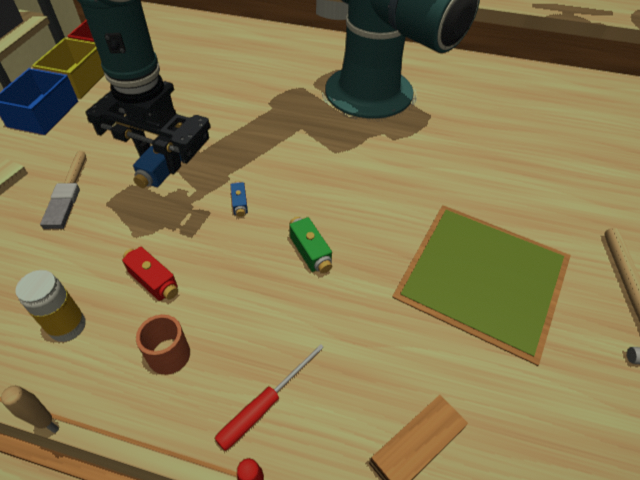

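The picture shows the blue valve held level in the jaws at (155,165), with nothing else moved. Next I'll shake it along its length. Afterwards I'll check the shuttle's side from the averaged wrist torque.

```bash
python3 - <<'E'
from h import *
a=np.radians(-7.8); d=np.array([np.cos(a),np.sin(a),0]); c=np.array([.489,-.2773,.14])
bot.line_to(list(c-.032*d),feed=.1)
t0=bot.state()["time"]
for i in range(16): bot.line_to(list(c+(.032 if i%2==0 else -.032)*d),feed=.16)
print("stroke time",(bot.state()["time"]-t0)/16)
M=[]
for i in range(6):
    s=1 if i%2==0 else -1
    bot.line_to(list(c+.032*s*d),feed=.16); bot.dwell(.15)
    T=[]
    for _ in range(20): bot.dwell(.02); T.append(bot.state()["ft_torque"])
    T=np.array(T); M.append(T.mean(0)@[-np.sin(a),np.cos(a),0]); print(s,M[-1].round(4),"se",(T.std(0)/20**.5).round(4)[1])
st("shaken")
E
```

```text
stroke time 0.5499999999999999
1 0.0142 se 0.0069
-1 0.0077 se 0.0055
1 0.0222 se 0.0069
-1 0.0029 se 0.0076
1 0.0078 se 0.0072
-1 0.0121 se 0.0046
shaken t 20.26 tcp [ 0.4575 -0.2729  0.1399] w 0.0396 gf 40.0 F [-0.3  0.1 -3.8] T [0.04 0.01 0.  ] q [-0.58  0.11  2.03  0.    1.    1.12]
```

The nominal 0.4 s strokes took 0.55 s each, including settling, and the torque check is inconclusive. Its sign is right but the noise is too large. There is time in hand, so I'll add a set of clearly sufficient strokes (peak about 0.4 m/s), then carry the valve to the mat.

```bash
python3 - <<'E'
from h import *
a=np.radians(-7.8); d=np.array([np.cos(a),np.sin(a),0]); c=np.array([.489,-.2773,.14])
t0=bot.state()["time"]
for i in range(12): bot.line_to(list(c+(.044 if i%2==0 else -.036)*d),feed=.22)
print("stroke time",(bot.state()["time"]-t0)/12)
m=[.479,.298]; q=down(-14.3)
bot.line_to(m+[.11],q,feed=.25); st("over mat")
bot.line_to(m+[.042],feed=.1)
cv2.imwrite("pics/pre.png",bot.read_camera("scene"))
bot.line_to(m+[.0372],feed=.03); st("on mat")
E
```

```text
stroke time 0.5145833333333334
over mat t 28.87 tcp [0.479  0.2972 0.1099] w 0.0395 gf 40.0 F [ 0.7  0.8 -4. ] T [ 0.1  -0.03 -0.06] q [ 0.51  0.2   1.99 -0.    0.96  2.33]
on mat t 30.06 tcp [0.4789 0.298  0.0372] w 0.0398 gf 40.0 F [-0.1 -0.4 -4.3] T [0.05 0.03 0.03] q [0.51 0.3  2.02 0.   0.82 2.33]
```

View pics/pre.png

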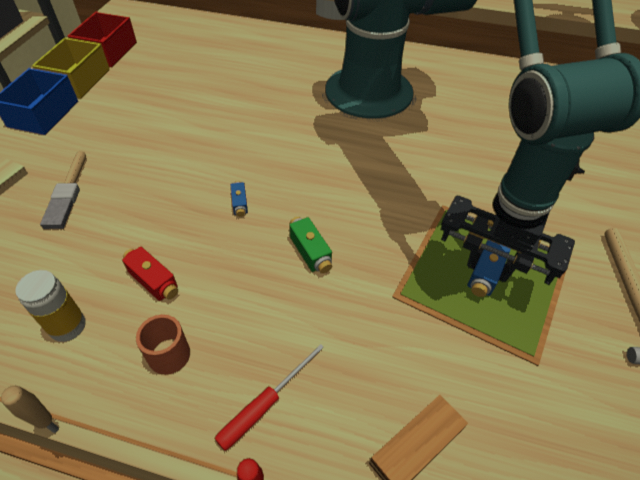

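The valve hangs just over the mat's centre (488,270), screw up. The stroke times of 0.364+0.15 s and 0.40+0.15 s show that the earlier strokes really were 0.4 s moves. Next I'll ease it down to contact, let go, retreat and check.

```bash
python3 - <<'E'
from h import *
m=[.479,.298]
for z in (.0362,.0354,.0346):
    bot.line_to(m+[z],feed=.02)
    F=np.mean([(bot.dwell(.01),bot.state()["wrist_force"][2])[1] for _ in range(8)]); print(z,F.round(2))
    if F>-2.5: break
bot.let_go(); st("open")
bot.line_to(m+[.16],feed=.15)
cv2.imwrite("pics/end.png",bot.read_camera("scene")[180:380,360:600]); st("up")
im=bot.read_camera("top"); cv2.imwrite("pics/endtop.png",im)
E
```

```text
0.0362 5.25
open t 31.22 tcp [0.479  0.298  0.0362] w 0.0881 gf 0.0 F [-1.  -0.  -0.1] T [0.06 0.01 0.01] q [ 0.51  0.3   2.02 -0.    0.82  2.33]
up t 32.24 tcp [0.4781 0.2975 0.1586] w 0.0876 gf 0.0 F [ 0.3 -0.3  0.2] T [ 0.06  0.   -0.02] q [0.51 0.14 1.95 0.   1.05 2.33]
```

View pics/end.png

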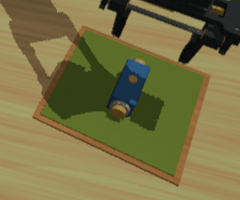

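The blue valve lies flat in the middle of the mat (crop 127,88), with its screw up and the gripper clear.

```bash
python3 - <<'E'
from plant import bot
print(bot.finish_job())
E
```

```text
the job is handed in; nothing more can be done
None
```

The blue valve was lifted, shaken through 34 strokes along its length, laid bleed screw up in the middle of the green mat and released, and the job is handed in; the knocks rest on the stroke size and timing, as the wrist-torque check was too noisy to confirm them, and the green valve was not touched.

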